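Make up the fitting kit and the sanding kit

ROBOT

A 7-joint arm with a two-finger parallel gripper is mounted at the origin on the work surface; the furniture and walls round the work are solid. World frame = base frame: x ahead of the robot, y to its left, z up, the work surface at z = 0. Lengths are in m, angles in rad, forces in N, time in s.
With the tool pointing down it reaches from about 0.4 to 0.875 m from the base axis. Payload 19.3 kg.
Tool frame: the origin (TCP) lies on the centre line of the jaws, within the pads' length; the fingertips stand 8 mm ahead of it and the grasp point (between the pads) lies 11 mm behind it; z points along the fingers, y is the line along which they close (so a half turn about z gives the same grasp; the last joint's range is limited). The gripper opens to 85 mm and grips with 20 to 120 N. Pads are 22 mm wide; open, the fingers measure 114 mm over their backs; the gripper's body (76 mm by 85 mm) begins 54 mm behind the grasp point. The pads swing forward as they close: fully open they stand 13 mm farther back than shut.
Start: joints at [1.197, 0.521, -0.036, 1.599, 0.021, 1.021, -0.113], TCP at [0.187, -0.596, 0.239] pointing down, gripper open.
Joint ranges: [-2.91, 2.91], [-0.3, 2.13], [-1.5, 1.42], [0.17, 2.43], [-1.26, 4.41], [0.16, 1.93], [-2.52, 2.52]. Speed limits (rad/s): [1.89, 1.89, 2.39, 2.39, 3.01, 3.01, 3.01].

INTERFACE

Orientations are given as [roll, pitch, yaw] about the fixed x, y, z axes, in that order (R = Rz(yaw) Ry(pitch) Rx(roll)).
In Python, from workcell import status, grab_frame, camera_params, bot, search_frame, silhouettes gives the robot as it stands.
- The arm moves only by the shell command python3 -m creep 'ROWS' [FORCE]. ROWS is JSON, a list of rows, each a list of 5 numbers: the shift along the tool's x, y, z in units of 60 mm (1.0 is 60 mm), then the turn about the tool's z in units of 8 degrees (1.0 is 8 degrees), then the opening, from 0 (shut) to 1 (fully open). In form: [[x, y, z, twist, hand], ...]. A call has 1 to 5 rows; each row is the pose to reach, as a shift and turn from the pose commanded when the call began, along the tool's axes at that moment; what a row does not reach only later rows make up. A row lasts 1/8 s, in which the tool goes at most 62.5 mm and 10.7 degrees, less where a joint would pass 70% of its speed; a pose out of reach is approached as far as the arm can. A call with a gripper value outside its range is refused whole. The fingers move at their own pace and stop on an object; FORCE is the grip in N (left out, the last holds). Time passes only in rows, so rows that repeat a pose let the fingers close. It gives the time, the measured TCP pose, the force, the opening and the grip force at its end, in the units of the state.
- status.observe(): the state, without advancing time (a new reading comes with each control period).
- grab_frame(name): name is "scene" or "side" or "wrist"; returns the picture (384x512x3 uint8, blue, green, red); there is no depth.
- camera_params(name): a dict with "K" (3x3 intrinsics, pixels), "k1" (the pictures are not rectified: a ray, as slopes to the right and down, at radius r is drawn at 1 + k1 r^2 times it, then the intrinsics apply), "rvec" (rotation vector, rad) and "tvec" (3), from world to camera coordinates, as OpenCV has them; the wrist camera has in their place "tool_from_camera" (4x4, takes a point from camera to tool coordinates, whose origin is the TCP and whose axes are the flange's). Camera axes: x right, y down, z forward; pixel columns grow to the right and rows downward; lengths in m; the calibration is good to about 2 mm. A picture is of the moment at which its call begins: read the wrist's pose just before it. camera_params takes no time and is no camera call.
- bot.job_done(): hands the job in; it is judged then, once.
Trained networks look in the newest picture that a camera, given by its name, has taken for a name from the list of things; names that differ only in an ending like _2 or _b are one class to them, and where a whole thing is asked for, a point or a joint stands for the part that bears it (a point fixed in the world has none). Each returns a list of dicts, best first, with "p" (0 to 1); they miss things now and then, are a little off and sometimes report something else, mostly with a low value. They report only what shows in the picture. A call takes as long as a camera call. They do not tell look-alikes from the thing itself.
- search_frame(camera, name): "extent" ([left, top, right, bottom] as shares, 0 to 1, of the picture: columns of its width, rows of its height, round what is visible of it).
- silhouettes(camera, name): "mask" (384x512 bool, what is visible of it) and "extent" ([left, top, right, bottom] as shares, 0 to 1, of the picture: columns of its width, rows of its height, round what is visible of it).
The state is a dict: "clock": time; "qpos": joint angles; "qd": joint speeds; "joint_efforts": joint torques, N m; "position": TCP position; "tool_rot": TCP orientation; "force": force on the tool from outside, world axes, zero at the start; "moment": the same for the moment, N m; "grip_width": finger opening in m; "finger_force": force on a finger pad.
Only numpy, scipy, OpenCV 4.12 (cv2) and the standard library are available. Lean on these libraries where they do the work, as an engineer would, in place of code of your own. Each camera call takes 0.05 s, during which the arm holds its last target. There are 200 camera calls.

TASK

Make up the two kits on their plywood trays. The fitting kit is the tray with the lidded box on it: put the castor wheel flat in its round pocket and the tape measure upright in its rectangular pocket, and stack the loose parts box squarely on the lidded box so that it locks down over the lugs. The sanding kit is the other tray: lay the cork block flat in the larger pocket and the short flat piece of wood in the smaller one; leave the spring clamp where it lies.

Things in the scene. Friction and masses are not known exactly. Their poses are not given: they have to be found in the camera images.
- fitting_tray: Plywood board carrying a lidded box, fixed. 170 (x) by 210 (y) by 12 mm; origin centre of underside, z up. Two pockets in its top, floors 4 mm above the origin (8 mm deep): round, 68 mm diameter, for the wheel, centre x = -40, y = -40 mm; rectangular, 52 (x) by 106 (y) mm, for the tape measure, centre x = +45, y = -40 mm. The lower box is fixed on its top at x = 0, y = +65 mm.
- sanding_tray: Plywood board of the same size without a box, fixed. 170 (x) by 210 (y) by 12 mm; origin centre of underside, z up. Two rectangular pockets, both long along x, floors 4 mm above the origin (8 mm deep): the larger, 132 by 82 mm, for the cork block, centre x = 0, y = +48.5 mm; the smaller, 114 by 72 mm, for the piece of wood, centre x = 0, y = -53.5 mm.
- lower_box: Lidded parts box, grey with black lid, fixed on the fitting tray and parallel to it. 90 (x) by 60 (y) mm, lid face 28 mm above its origin; origin centre of underside, z up. Four tapered round lugs stand 4.5 mm above the lid at x = +-32, y = +-17 mm (12 mm across at the foot, 7 at the top).
- parts_box: Loose lidded box, grey, black lid with lugs, like the lower one. 90 (x) by 60 (y) by 28 mm high, lugs 4.5 mm more, 0.15 kg; origin centre of underside, z up. Recesses 5.5 mm deep in its underside drop over the lower box's lugs with 2 mm play, either way round; its origin then lies on the lower lid face. Grasp across the 60 mm (its y).
- wheel: Loose orange castor wheel lying flat, 52 mm diameter, 33 mm high, 0.09 kg; origin at the centre of its underside, z up.
- tape_measure: Loose yellow tape measure standing upright, 36 mm (x) by 84 mm (y) by 64 mm high, 0.24 kg; origin at the centre of its underside footprint, z up. The case reaches from y = -29 to y = +42 mm, the thin hook sticks out at the -y end. Grasp across its 34 mm thick case (along its x), at about y = +6 mm.
- cork_block: Loose brown cork sanding block, rounded, 62 mm (x) by 112 mm (y) by 36 mm high, 0.06 kg; origin at the centre of its underside, z up. Grasp across the 62 mm (along its x).
- wood_piece: Loose short flat sawn piece of wood in the row before the trays (two longer, narrower or thinner offcuts nearer the robot are not part of the job), 58 mm (x) by 100 mm (y) by 21 mm high, 0.06 kg; origin at the centre of its underside, z up. Grasp across the 58 mm (along its x).
- spring_clamp: Bystander: orange plastic spring clamp lying flat at the right end of the row, 61 by 132 by 22 mm; origin at the centre of its underside.
Mind the look-alikes: they are no part of the job. Of the things shaped like the wood_piece, the wood one is meant.

How it is judged:
At the end, for the whole second after the job is handed in: Each thing rests level (0.1 rad) on its pocket floor, off the pocket centre along the tray axes by at most: wheel 11 mm, tape measure 12 (x), 18 (y), cork 14, wood 11. The parts box is seated over the lower box's lugs (5 mm sideways, 2.5 mm in height, 0.1 rad, either way round). All at rest (x of wheel in the frame of fitting_tray between -0.051 and -0.029 m and y of wheel in the frame of fitting_tray between -0.051 and -0.029 m and z of wheel in the frame of fitting_tray between 0 and 0.008 m and angle between each of wheel, tape_measure, cork_block, wood_piece, parts_box's own z axis and vertical below 0.1 rad and linear speed of each of wheel, tape_measure, cork_block, wood_piece, parts_box below 0.03 m/s and angular speed of each of wheel, tape_measure, cork_block, wood_piece, parts_box below 0.6 rad/s and x of tape_measure in the frame of fitting_tray between 0.033 and 0.057 m and y of tape_measure in the frame of fitting_tray between -0.058 and -0.022 m and z of tape_measure in the frame of fitting_tray between 0 and 0.008 m and x of cork_block in the frame of sanding_tray between -0.014 and 0.014 m and y of cork_block in the frame of sanding_tray between 0.0345 and 0.0625 m and z of cork_block in the frame of sanding_tray between 0 and 0.008 m and x of wood_piece in the frame of sanding_tray between -0.011 and 0.011 m and y of wood_piece in the frame of sanding_tray between -0.0645 and -0.0425 m and z of wood_piece in the frame of sanding_tray between 0 and 0.008 m and x of parts_box in the frame of lower_box between -0.005 and 0.005 m and y of parts_box in the frame of lower_box between -0.005 and 0.005 m and z of parts_box in the frame of lower_box between 0.0255 and 0.0305 m and angle between the x axis of parts_box and the x axis of lower_box, either way round below 0.1 rad); the robot touches nothing.
It fails at once if the spring clamp is moved by more than 25 mm (distance of spring_clamp from where it was at the start of the episode above 0.025 m).
It also fails if it takes over 131 s, if anything falls off the work surface, if the arm or the gripper's body presses on something with over 40 N, if the wrist force passes 120 N, or if a joint passes its speed limit or range.

## Working session

There is one attempt and no reset: what is moved stays moved. The work goes in short steps, Python scripts to look and compute and a shell command to move; the robot and the scene stay as the last step left them, time stands still between calls to the robot, and variables do not carry over. Pictures are saved under pics/ and viewed, at most 14 in all, crops included, and the job is handed in when it is done.

```bash
ls; mkdir -p pics; python3 - <<'E'
from workcell import status, grab_frame, camera_params
import cv2
s=status.observe(); print({k:s[k] for k in ('clock','position','tool_rot','grip_width','force')})
for c in ('scene','side'):
    cv2.imwrite(f'pics/{c}0.png',cv2.resize(grab_frame(c),(800,600)))
for c in ('scene','side','wrist'): print(c,camera_params(c))
E
```

```text
pics
{'clock': 0.0, 'position': array([ 0.18684047, -0.59608322,  0.23875102]), 'tool_rot': array([-3.14050352e+00,  8.60584077e-05,  3.03823161e-01]), 'grip_width': 0.08504291504743156, 'force': array([ 0.38568928,  1.2746746 , -0.66834057])}
scene {'K': array([[385.89440452,   0.        , 257.77662749],
       [  0.        , 385.89440452, 193.45826218],
       [  0.        ,   0.        ,   1.        ]]), 'k1': -0.08944823911556092, 'rvec': array([ 1.14242819, -2.40141981,  0.95086491]), 'tvec': array([0.21348203, 0.32256357, 0.8043948 ])}
side {'K': array([[455.69523534,   0.        , 266.85797272],
       [  0.        , 455.69523534, 191.68177076],
       [  0.        ,   0.        ,   1.        ]]), 'k1': -0.16741724238402608, 'rvec': array([ 2.2195259 ,  1.09144698, -0.37928893]), 'tvec': array([-0.20422477, -0.23645949,  1.50842771])}
wrist {'K': array([[324.03649102,   0.        , 250.76642182],
       [  0.        , 324.03649102, 192.70873262],
       [  0.        ,   0.        ,   1.        ]]), 'k1': -0.002935389982703295, 'tool_from_camera': array([[-3.40137649e-04, -9.46896467e-01, -3.21538434e-01,
         8.31185350e-02],
       [ 9.99999171e-01,  7.73351451e-05, -1.28558735e-03,
         6.28818317e-04],
       [ 1.24218434e-03, -3.21538605e-01,  9.46895656e-01,
        -1.33731389e-01],
       [ 0.00000000e+00,  0.00000000e+00,  0.00000000e+00,
         1.00000000e+00]])}
```

View pics/scene0.png

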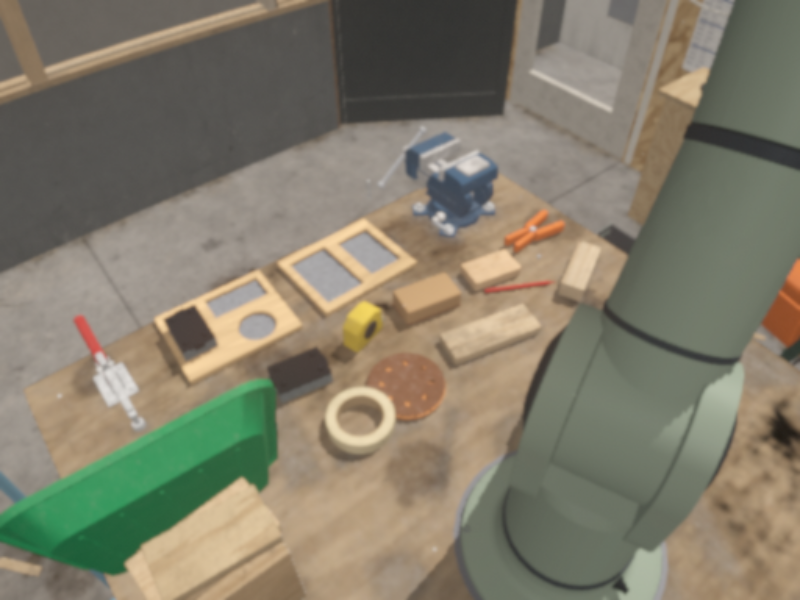

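View pics/side0.png

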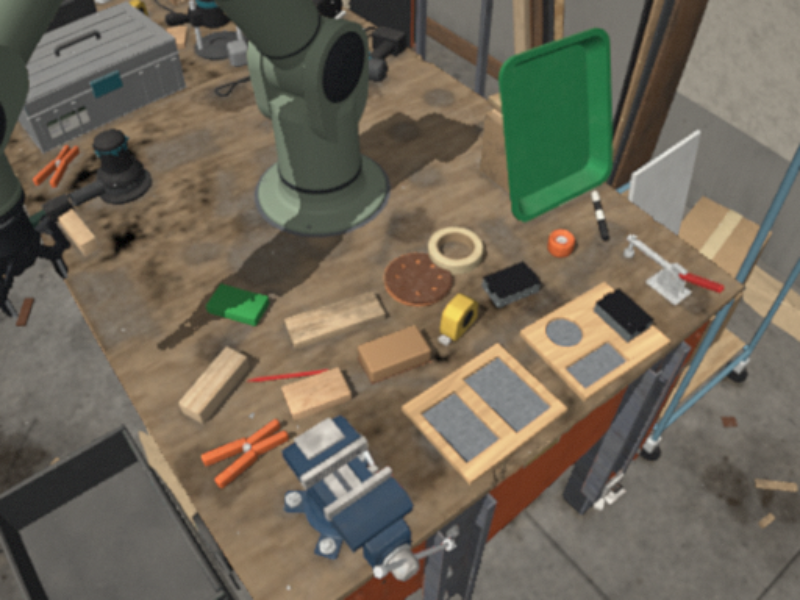

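```bash
cat > h.py <<'E'
from workcell import status, grab_frame, camera_params, silhouettes, search_frame
import numpy as np, cv2
from scipy.optimize import minimize
from scipy.spatial.transform import Rotation as R
def cam(c):
    p=camera_params(c); d=np.array([p['k1'],0,0,0.])
    if c=='wrist':
        s=status.observe(); T=np.eye(4); T[:3,:3]=R.from_euler('xyz',s['tool_rot']).as_matrix(); T[:3,3]=s['position']
        M=np.linalg.inv(T@p['tool_from_camera']); return p['K'],d,cv2.Rodrigues(M[:3,:3])[0],M[:3,3]
    return p['K'],d,p['rvec'],p['tvec']
def proj(C,P): return cv2.projectPoints(np.asarray(P,float).reshape(-1,1,3),C[2],C[3],C[0],C[1])[0][:,0]
def unproj(C,uv,z):
    n=cv2.undistortPoints(np.asarray(uv,float).reshape(-1,1,2),C[0],C[1])[:,0]
    M=cv2.Rodrigues(np.asarray(C[2]))[0]; o=-M.T@np.asarray(C[3]).ravel(); d=np.c_[n,np.ones(len(n))]@M
    return o+d*((z-o[2])/d[:,2])[:,None]
DIM=dict(fitting_tray=(.17,.21,.012),sanding_tray=(.17,.21,.012),parts_box=(.09,.06,.028),lower_box=(.09,.06,.028),wheel=(.052,.052,.033),
  tape_measure=(.034,.071,.064),cork_block=(.062,.112,.036),wood_piece=(.058,.1,.021),spring_clamp=(.061,.132,.022))
def model(n):
    x,y,z=DIM[n]
    if n=='wheel':
        a=np.linspace(0,6.283,24); b=np.c_[.026*np.cos(a),.026*np.sin(a)]
    else: b=np.array([[1,1],[1,-1],[-1,-1],[-1,1]])*[x/2,y/2]+([0,.0065] if n=='tape_measure' else [0,0])
    return np.r_[np.c_[b,0*b[:,0]],np.c_[b,0*b[:,0]+z]]
def place(n,q,z0=0):
    m=model(n); c,s=np.cos(q[2]),np.sin(q[2]); return np.c_[m[:,0]*c-m[:,1]*s+q[0],m[:,0]*s+m[:,1]*c+q[1],m[:,2]+z0]
def fit(n,views,z0=0,yaws=np.arange(0,3.14,.39)):
    # views: list of (C,mask)
    S=4; ms=[cv2.resize(m.astype(np.uint8),None,fx=S,fy=S,interpolation=cv2.INTER_NEAREST)>0 for _,m in views]
    def cost(q):
        t=0
        for (C,_),m in zip(views,ms):
            h=cv2.convexHull(((proj(C,place(n,q,z0))+.5)*S).astype(np.float32)); im=np.zeros(m.shape,np.uint8)
            cv2.fillConvexPoly(im,np.round(h*16).astype(np.int32),1,shift=4); im=im>0
            t+=1-(im&m).sum()/max((im|m).sum(),1)
        return t/len(views)
    C,m=views[0]; v,u=np.nonzero(m); x0=unproj(C,[[u.mean(),v.mean()]],z0+DIM[n][2]/2)[0]
    best=None
    for y in yaws:
        r=minimize(cost,[x0[0],x0[1],y],method='Nelder-Mead',options=dict(initial_simplex=np.array([x0[0],x0[1],y])+np.array([[0,0,0],[.015,0,0],[0,.015,0],[0,0,.25]]),xatol=1e-4,fatol=1e-5))
        if best is None or r.fun<best.fun: best=r
    return best.x,1-best.fun
E
python3 - <<'E'
from h import *
import pickle
for c in ('side','scene'): grab_frame(c)
D={}
for n in DIM:
    V=[]
    for c in ('side','scene'):
        r=silhouettes(c,n); D[c,n]=r
        print(n,c,[(round(d['p'],2),np.round(np.array(d['extent'])*[512,384,512,384]).astype(int).tolist(),int(d['mask'].sum())) for d in r[:4]])
pickle.dump(D,open('m.pkl','wb'))
E
```

```text
fitting_tray side [(0.77, [331, 180, 431, 254], 3211), (0.58, [284, 189, 308, 222], 560)]
fitting_tray scene [(0.95, [97, 173, 194, 246], 2975), (0.7, [179, 142, 264, 205], 2868)]
sanding_tray side [(0.68, [259, 219, 361, 314], 5023)]
sanding_tray scene [(0.81, [178, 143, 262, 204], 2918)]
parts_box side [(0.61, [308, 166, 346, 194], 729)]
parts_box scene [(0.6, [324, 133, 365, 158], 446), (0.59, [171, 219, 211, 259], 875)]
lower_box side [(0.96, [382, 185, 421, 217], 705)]
lower_box scene [(0.82, [107, 192, 139, 227], 734)]
wheel side [(0.75, [350, 148, 366, 165], 226)]
wheel scene []
tape_measure side [(0.88, [283, 189, 304, 222], 500)]
tape_measure scene [(0.8, [221, 192, 245, 228], 531)]
cork_block side [(0.72, [230, 208, 274, 243], 1117)]
cork_block scene [(0.66, [253, 171, 295, 208], 884)]
wood_piece side [(0.76, [179, 235, 224, 265], 915), (0.72, [134, 182, 172, 209], 738)]
wood_piece scene [(0.8, [295, 161, 330, 185], 589), (0.45, [103, 192, 137, 229], 761)]
spring_clamp side [(0.82, [132, 267, 187, 311], 776)]
spring_clamp scene [(0.61, [325, 135, 364, 161], 432)]
```

```bash
cat > f0.py <<'E'
from h import *
import pickle
D=pickle.load(open('m.pkl','rb')); Q={}
pick={('scene','parts_box'):1}
def hull(m):
    o=np.zeros(m.shape,np.uint8); p=cv2.findNonZero(m.astype(np.uint8)); cv2.fillConvexPoly(o,cv2.convexHull(p),1); return o>0
im={c:cv2.resize(grab_frame(c),(1024,768)) for c in ('side','scene')}
for n in DIM:
    if n=='spring_clamp': continue
    for cs in (('side',),('scene',),('side','scene')):
        V=[(cam(c),hull(D[c,n][pick.get((c,n),0)]['mask'])) for c in cs if D[c,n]]
        if not V: continue
        q,s=fit(n,V,z0=.012 if n=='lower_box' else 0); print(n,cs,np.round(q,4),round(s,3))
    Q[n]=q
    for c in im:
        P=(proj(cam(c),place(n,q,.012 if n=='lower_box' else 0))+.5)*2; k=len(P)//2
        for part in (P[:k],P[k:]): cv2.polylines(im[c],[np.round(part).astype(np.int32)],True,(255,255,0) ,1)
cv2.imwrite('pics/ov_side.png',im['side'][230:560,220:900]); pickle.dump(Q,open('q.pkl','wb'))
E
python3 f0.py
```

```text
fitting_tray ('side',) [0.6322 0.1646 3.0922] 0.958
fitting_tray ('scene',) [0.6321 0.1648 3.082 ] 0.964
fitting_tray ('side', 'scene') [0.6325 0.1645 3.0865] 0.96
sanding_tray ('side',) [ 0.6229 -0.0894  3.162 ] 0.969
sanding_tray ('scene',) [ 0.624  -0.0901  0.0043] 0.964
sanding_tray ('side', 'scene') [ 0.6232 -0.0896  0.0154] 0.966
parts_box ('side',) [0.4508 0.1267 1.3978] 0.94
parts_box ('scene',) [0.4503 0.1276 1.4012] 0.943
parts_box ('side', 'scene') [0.4504 0.127  4.5263] 0.94
lower_box ('side',) [ 0.6355  0.2316 -0.0267] 0.938
lower_box ('scene',) [0.6356 0.2309 3.0838] 0.933
lower_box ('side', 'scene') [ 0.636   0.2308 -0.0488] 0.932
wheel ('side',) [0.432  0.28   2.2234] 0.805
wheel ('side', 'scene') [0.432  0.28   2.2234] 0.805
tape_measure ('side',) [ 0.4628 -0.0126  3.5301] 0.866
tape_measure ('scene',) [ 4.5550e-01 -2.3000e-03  3.5251e+00] 0.807
tape_measure ('side', 'scene') [ 0.4581 -0.0054  3.517 ] 0.812
cork_block ('side',) [ 0.4491 -0.145  -0.2072] 0.951
cork_block ('scene',) [ 0.449  -0.1432 -0.1668] 0.894
cork_block ('side', 'scene') [ 0.449  -0.1448 -0.2047] 0.922
wood_piece ('side',) [ 0.4338 -0.2909  2.9273] 0.949
wood_piece ('scene',) [ 0.4346 -0.2925  2.9315] 0.943
wood_piece ('side', 'scene') [ 0.4343 -0.2912 -0.2126] 0.943
```

View pics/ov_side.png

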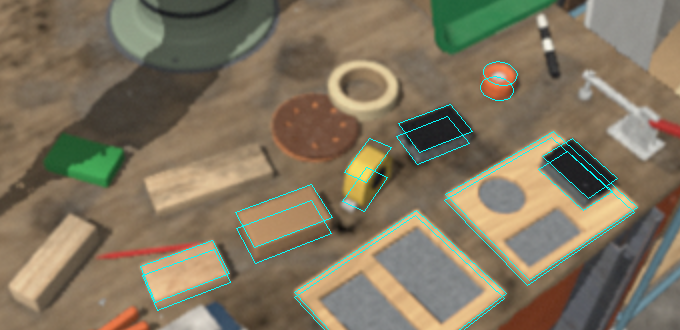

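The crop shows wheel (498,80), parts box (435,135), tape (365,175), cork (285,225) and wood (185,275), all fitted well. Things that could be taken for the wood piece, in side-view 800x600 pixels:
- wood (316,393), the one I choose: short and flat, in the row in front of the trays
- green block (240,303)
- long offcut (335,320)
- narrow offcut (215,385)

For the others, the terracotta disc (418,278) and tape ring (455,248) are not the wheel (562,240), and the second clamp (55,165) isn't used.

```bash
cat >> h.py <<'E'
def go(x,y,z,yaw):
    "print tool-axis shift/twist units to reach"
    s=status.observe(); M=R.from_euler('xyz',s['tool_rot']); d=M.inv().apply(np.array([x,y,z])-s['position'])/.06
    t=-((yaw-s['tool_rot'][2]+np.pi)%(2*np.pi)-np.pi)/np.radians(8)
    print('GO',np.round(d,3),'twist',round(t,3),'| q7',round(s['qpos'][6],2),'clk',round(s['clock'],2),'pos',np.round(s['position'],4),'yaw',round(s['tool_rot'][2],4),'w',round(s['grip_width'],4))
E
python3 - <<'E'
from h import *
C=cam('side')
for n,uv,z in (('vise top',(200,280),.12),('vise top far',(255,330),.12),('vise base near',(188,319),.02),('clamp',(157,288),.015),('green bl',(333,137),.01),('green br',(390,112),.01),('green top',(322,50),.25)):
    print(n,np.round(unproj(C,[uv],z)[0],3))
go(.434-.06*np.cos(1.358),-.291-.06*np.sin(1.358),.24,1.358)
img=cv2.resize(grab_frame('side')[225:275,165:240],None,fx=7,fy=7,interpolation=cv2.INTER_CUBIC); cv2.imwrite('pics/wood.png',img)
E
```

```text
vise top [ 0.559 -0.366  0.12 ]
vise top far [ 0.724 -0.34   0.12 ]
vise base near [ 0.575 -0.422  0.02 ]
clamp [ 0.459 -0.438  0.015]
green bl [0.321 0.277 0.01 ]
green br [0.347 0.527 0.01 ]
green top [0.19  0.317 0.25 ]
GO [ 4.958 -2.756 -0.012] twist -7.551 | q7 -0.11 clk 1.2 pos [ 0.1869 -0.5964  0.2393] yaw 0.3037 w 0.0854
```

View pics/wood.png

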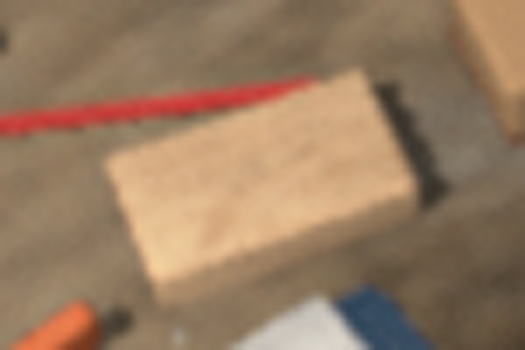

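```bash
python3 -m creep '[[1.0,-0.5,0,-1.3,1],[2.0,-1.0,0,-2.6,1],[3.0,-1.6,0,-3.9,1],[4.0,-2.2,0,-5.2,1],[4.95,-2.75,0,-6.5,1]]' | tail -3
python3 - <<'E'
from h import *
go(.434,-.291,.16,1.358)
E
```

```text
force: [0.2, -0.4, 0.1]
grip_width: 0.0856
finger_force: 0.0
GO [1.393 0.025 1.326] twist -1.009 | q7 0.13 clk 1.88 pos [ 0.4036 -0.3689  0.2396] yaw 1.2171 w 0.0856
```

```bash
python3 -m creep '[[0.7,0,0.5,-1,1],[1.4,0,0.8,-1,1],[1.4,0,0.8,-1,1]]' | tail -1
cat > look.py <<'E'
import sys
from h import *
n,z0=sys.argv[1],float(sys.argv[2]); C=cam('wrist'); g=grab_frame('wrist')
if len(sys.argv)>3: cv2.imwrite(sys.argv[3],g)
r=silhouettes('wrist',n)
for d in r[:3]:
    m=d['mask']; o=np.zeros(m.shape,np.uint8); cv2.fillConvexPoly(o,cv2.convexHull(cv2.findNonZero(m.astype(np.uint8))),1)
    q,s=fit(n,[(C,o>0)],z0); print(n,round(d['p'],2),np.round(np.array(d['extent'])*[512,384,512,384]).astype(int),'fit',np.round(q,4),round(s,3))
E
python3 look.py wood_piece 0 pics/w1.png; python3 -c "
from h import *
go(.434,-.291,.1,1.358)"
```

```text
finger_force: 0.0
wood_piece 0.72 [220 121 282 222] fit [ 0.4333 -0.2916  2.9127] 0.986
wood_piece 0.56 [  0 179  83 283] fit [ 0.1861 -0.3029  2.1594] 0.983
GO [0.023 0.027 1.524] twist -0.048 | q7 0.07 clk 2.35 pos [ 0.4321 -0.292   0.1915] yaw 1.3513 w 0.0852
```

View pics/w1.png

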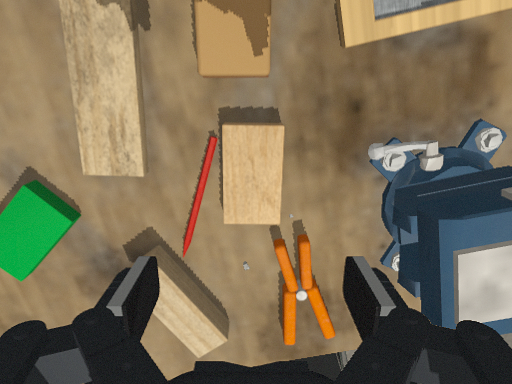

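```bash
python3 -c "
from h import *
go(.4333,-.2916,.013,1.342)"
python3 -m creep '[[0,0,0.9,0.07,1],[0,0,1.8,0.07,1],[0,0,2.5,0.07,1],[0,0,2.8,0.07,1],[0,0,2.8,0.07,1]]' 45| tail -3;  python3 -c "
from h import *
go(.4333,-.2916,.013,1.342)"
```

```text
GO [0.012 0.018 2.974] twist 0.066 | q7 0.07 clk 2.35 pos [ 0.4321 -0.292   0.1915] yaw 1.3513 w 0.0852
force: [0.1, -0.8, 1.1]
grip_width: 0.0852
finger_force: 0.0
GO [0.016 0.021 0.17 ] twist -0.011 | q7 -0.08 clk 2.98 pos [ 0.4318 -0.2922  0.0232] yaw 1.3405 w 0.0852
```

```bash
python3 -m creep '[[0.02,0.02,0.17,0,1],[0.02,0.02,0.17,0,0],[0.02,0.02,0.17,0,0],[0.02,0.02,0.17,0,0],[0.02,0.02,0.17,0,0]]' 45| tail -3;python3 -m creep '[[0,0,0,0,0],[0,0,0,0,0],[0,0,-0.7,0,0],[0,0,-1.5,0,0],[0,0,-1.5,0,0]]' | tail -3;  python3 -c "
from h import *
t=.0154;c,s=np.cos(t),np.sin(t)
go(.6232+.0535*s,-.0896-.0535*c,.12,t)"
```

```text
force: [-1.3, 0.1, 6.6]
grip_width: 0.0564
finger_force: 47.0
force: [-0.7, -0.5, -1.5]
grip_width: 0.0565
finger_force: 49.4
GO [ 3.135  2.503 -0.215] twist 9.491 | q7 -0.02 clk 4.22 pos [ 0.435  -0.292   0.1067] yaw 1.3406 w 0.0565
```

```bash
python3 -m creep '[[0.6,0.5,-0.2,1.3,0],[1.3,1.0,-0.2,2.6,0],[2.0,1.5,-0.2,3.9,0],[2.6,2.0,-0.2,5.2,0],[3.13,2.5,-0.2,6.5,0]]' | tail -3;  python3 - <<'E'
from h import *
t=.0154;c,s=np.cos(t),np.sin(t)
go(.6232+.0535*s,-.0896-.0535*c,.12,t)
E
```

```text
force: [0.7, -0.4, -0.7]
grip_width: 0.0569
finger_force: 49.3
GO [-0.005  0.041 -0.086] twist 2.958 | q7 -1.07 clk 4.85 pos [ 0.6233 -0.1407  0.1148] yaw 0.4284 w 0.0569
```

```bash
python3 -m creep '[[0,0.04,0,1.3,0],[0,0.04,0,2.6,0],[0,0.04,0,2.96,0],[0,0.04,0,2.96,0]]' | tail -1;  python3 - <<'E'
from h import *
t=.0154;c,s=np.cos(t),np.sin(t)
go(.6232+.0535*s,-.0896-.0535*c,.018,t)
cv2.imwrite('pics/w2.png',grab_frame('wrist'))
E
```

```text
finger_force: 49.3
GO [ 0.017 -0.017  1.613] twist 0.041 | q7 -1.39 clk 5.35 pos [ 0.6231 -0.1441  0.1148] yaw 0.0212 w 0.0566
```

View pics/w2.png

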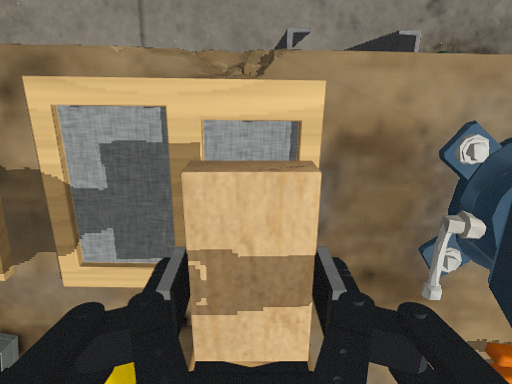

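Wood is held square, and the smaller pocket (cols 202–300) is straight ahead and in line. The larger pocket sits left (55–172), as expected.

```bash
python3 -m creep '[[0.02,-0.02,0.6,0,0],[0.02,-0.02,1.1,0,0],[0.02,-0.02,1.45,0,0],[0.02,-0.02,1.61,0,0],[0.02,-0.02,1.61,0,0]]' | tail -3;python3 -m creep '[[0,0,0,0,0],[0,0,0,0,1],[0,0,0,0,1],[0,0,0,0,1],[0,0,-0.4,0,1]]' | tail -3;  python3 - <<'E'
from h import *
go(.449,-.1448,.18,1.366)
E
```

```text
force: [0.6, -0.2, -0.7]
grip_width: 0.0564
finger_force: 50.6
force: [0.3, 1.2, 0.8]
grip_width: 0.0853
finger_force: 0.0
GO [-2.914 -0.028 -2.302] twist -9.637 | q7 -1.39 clk 6.65 pos [ 0.6235 -0.1428  0.0414] yaw 0.0204 w 0.0853
```

```bash
python3 -m creep '[[0,0,-1,0,1],[0,0,-2.3,0,1],[-1,0,-2.3,-1.3,1],[-2,0,-2.3,-2.6,1],[-2.9,0,-2.3,-3.9,1]]' | tail -1;python3 -m creep '[[0,0,0,-1.3,1],[0,0,0,-2.6,1],[0,0,0,-3.9,1],[0,0,0,-5.2,1],[0,0,0,-5.7,1]]' | tail -1
python3 look.py cork_block 0 pics/w3.png;python3 look.py wood_piece .004 
python3 -c "
from h import *
go(.449,-.1448,.027,1.366)"
```

```text
finger_force: 0.0
finger_force: 0.0
cork_block 0.91 [212 110 286 230] fit [ 0.4495 -0.1426 -0.2056] 0.958
wood_piece 0.93 [ 46 300  83 334] fit [ 0.1967 -0.3014  2.3663] 0.15
wood_piece 0.79 [371  89 498 178] fit [ 0.6231 -0.1428  1.5842] 0.979
GO [ 0.026 -0.032  2.56 ] twist -0.053 | q7 -0.18 clk 8.1 pos [ 0.4505 -0.1467  0.1806] yaw 1.3586 w 0.0854
```

View pics/w3.png

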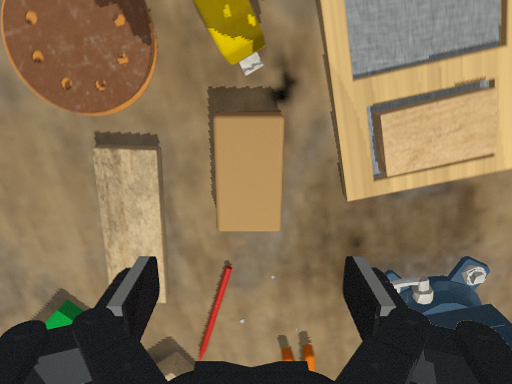

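Wood is in its pocket (438,130). Cork is at (248,172), between the offcut and the tray.

```bash
python3 -c "
from h import *
go(.4494,-.1430,.020,1.365)"
python3 -m creep '[[0.05,-0.03,0.9,-0.05,1],[0.05,-0.03,1.8,-0.05,1],[0.05,-0.03,2.5,-0.05,1],[0.05,-0.03,2.67,-0.05,1],[0.05,-0.03,2.67,-0.05,1]]' 30| tail -1;  python3 -m creep '[[0,0,0,0,1],[0,0,0,0,0],[0,0,0,0,0],[0,0,0,0,0],[0,0,0,0,0]]' |tail -3
python3 -c "
from h import *
go(.4494,-.1430,.020,1.365)"
python3 -m creep '[[0,0,0,0,0],[0,0,-0.8,0,0],[0,0,-1.6,0,0],[0,0,-1.6,0,0]]' |tail -3
python3 -c "
from h import *
t=.0154;c,s=np.cos(t),np.sin(t)
go(.6232-.0485*s,-.0896+.0485*c,.12,t)"
```

```text
GO [ 0.057 -0.032  2.676] twist -0.046 | q7 -0.18 clk 8.1 pos [ 0.4505 -0.1467  0.1806] yaw 1.3586 w 0.0854
finger_force: 0.0
force: [-1.7, 0.2, 15.3]
grip_width: 0.0616
finger_force: 29.1
GO [ 0.008 -0.011  0.022] twist 0.016 | q7 -0.32 clk 9.35 pos [ 0.45   -0.1436  0.0213] yaw 1.3672 w 0.0616
force: [0.2, 0.6, -1.3]
grip_width: 0.0615
finger_force: 36.2
GO [2.257 2.452 0.007] twist 9.68 | q7 -0.24 clk 9.85 pos [ 0.451  -0.144   0.1196] yaw 1.3669 w 0.0615
```

```bash
python3 -m creep '[[0.5,0.5,0,1.3,0],[1.0,1.0,0,2.6,0],[1.5,1.5,0,3.9,0],[2.0,2.0,0,5.2,0],[2.25,2.45,0,6.5,0]]' | tail -1; python3 -m creep '[[0,0,0,1.3,0],[0,0,0,2.6,0],[0,0,0,3.18,0],[0,0,0,3.18,0]]' | tail -1
python3 -c "
from h import *
t=.0154;c,s=np.cos(t),np.sin(t)
go(.6232-.0485*s,-.0896+.0485*c,.027,t)"
```

```text
finger_force: 36.2
finger_force: 36.2
GO [0.036 0.008 1.481] twist 0.011 | q7 -1.51 clk 10.97 pos [ 0.6203 -0.0406  0.1159] yaw 0.0169 w 0.062
```

```bash
python3 -m creep '[[0.03,0,0.6,0,0],[0.03,0,1.1,0,0],[0.03,0,1.4,0,0],[0.03,0,1.49,0,0],[0.03,0,1.49,0,0]]' | tail -3;python3 -m creep '[[0,0,0,0,0],[0,0,0,0,1],[0,0,0,0,1],[0,0,0,0,1],[0,0,-0.4,0,1]]' | tail -3;  python3 - <<'E'
from h import *
go(.458,-.0055,.20,1.946)
E
```

```text
force: [0.7, 0.1, -0.6]
grip_width: 0.061
finger_force: 36.2
force: [-0.1, -0.0, 1.1]
grip_width: 0.0857
finger_force: 0.0
GO [-2.72  -0.63  -2.495] twist -13.821 | q7 -1.51 clk 12.22 pos [ 0.6214 -0.0406  0.0499] yaw 0.0162 w 0.0857
```

```bash
python3 -m creep '[[0,0,-1,0,1],[0,0,-2,-1.3,1],[-0.5,-0.2,-2.5,-2.6,1],[-1.3,-0.4,-2.5,-3.9,1],[-2.2,-0.6,-2.5,-5.2,1]]' | tail -1;python3 -m creep '[[0,0,0,-1.3,1],[0,0,0,-2.6,1],[0,0,0,-3.9,1],[0,0,0,-5.2,1],[0,0,0,-6.5,1]]' | tail -1;python3 -m creep '[[0,0,0,-1.3,1],[0,0,0,-2.1,1],[0,0,0,-2.1,1]]' | tail -1
python3 look.py tape_measure 0 pics/w4.png;python3 look.py cork_block .004 
python3 -c "
from h import *
go(.458,-.0055,.2,1.946)"
```

```text
finger_force: 0.0
finger_force: 0.0
finger_force: 0.0
tape_measure 0.94 [200 126 242 201] fit [ 0.4615 -0.015   0.2679] 0.858
cork_block 0.59 [296 199 415 284] fit [ 0.623  -0.0398  1.5313] 0.888
GO [ 0.213 -0.487  0.016] twist -0.036 | q7 0.08 clk 14.05 pos [ 0.4898 -0.0068  0.2009] yaw 1.941 w 0.0854
```

View pics/w4.png

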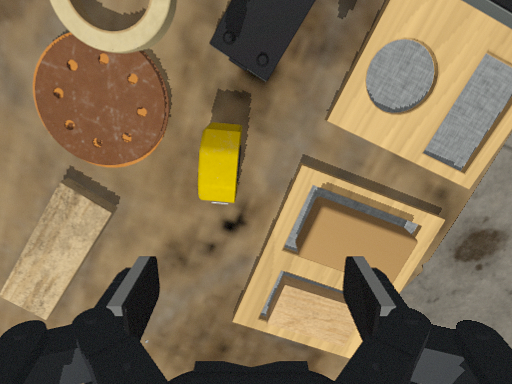

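Cork lies in its pocket (360,245). The tape stands at (220,163), hook toward the bottom of the picture. I'll refine from straight above with a rounded-profile model.

```bash
python3 - <<'E'
s=open('h.py').read()
s=s.replace("    x,y,z=DIM[n]\n","""    x,y,z=DIM[n]
    if n=='tape_measure':
        a=np.linspace(0,np.pi/2,7); r=TR
        p=[(-.029,.0),(.042,.0)]+[(.042-r+r*np.cos(t),z-r+r*np.sin(t)) for t in a]+[(-.029+r-r*np.cos(t),z-r+r*np.sin(t)) for t in a]
        return np.array([(sx*x/2,py,pz) for sx in (-1,1) for py,pz in p])
""").replace("DIM=dict","TR=.02\nDIM=dict"); open('h.py','w').write(s)
E
python3 -m creep '[[0.2,-0.5,0,0,1],[0.2,-0.5,0,0,1]]' | tail -1
python3 - <<'E'
import h; from h import *
C=cam('wrist'); grab_frame('wrist'); grab_frame('side')
a=silhouettes('wrist','tape_measure')[0]['mask']; b=silhouettes('side','tape_measure')[0]['mask']
for r in (.01,.02,.03):
    h.TR=r
    for V in ([(C,a)],[(cam('side'),b)],[(C,a),(cam('side'),b)]):
        q,s=fit('tape_measure',V,0,[.15,.35,.5]); print(r,np.round(q,4),round(s,3))
go(.46,-.01,.2,1.946)
E
```

```text
finger_force: 0.0
0.01 [ 0.46   -0.0143  0.2855] 0.891
0.01 [ 0.4658 -0.0201  0.3702] 0.82
0.01 [ 0.4606 -0.0142  0.3144] 0.842
0.02 [ 0.46   -0.0144  0.2801] 0.931
0.02 [ 0.4643 -0.0178  0.3518] 0.848
0.02 [ 0.4607 -0.0142  0.3113] 0.878
0.03 [ 0.4604 -0.0159  0.2762] 0.962
0.03 [ 0.4609 -0.0137  0.3315] 0.865
0.03 [ 0.4608 -0.0156  0.2892] 0.905
GO [-0.066  0.008  0.017] twist -0.026 | q7 0.08 clk 14.5 pos [ 0.4581 -0.0065  0.201 ] yaw 1.9424 w 0.0853
```

```bash
python3 -c "
from h import *
go(.4588,-.0093,.025,1.866)"
python3 -m creep '[[0.03,0.02,0.9,0.56,1],[0.03,0.02,1.8,0.56,1],[0.03,0.02,2.6,0.56,1],[0.03,0.02,2.9,0.56,1],[0.03,0.02,2.93,0.56,1]]' 60| tail -1;  python3 -m creep '[[0,0,0,0,0],[0,0,0,0,0],[0,0,0,0,0],[0,0,0,0,0],[0,0,0,0,0]]' |tail -3
python3 -c "
from h import *
go(.4588,-.0093,.025,1.866)"
```

```text
GO [-0.048 -0.008  2.933] twist 0.547 | q7 0.08 clk 14.5 pos [ 0.4581 -0.0065  0.201 ] yaw 1.9424 w 0.0853
finger_force: 0.0
force: [-2.3, -0.3, 12.6]
grip_width: 0.0334
finger_force: 58.4
GO [-0.077 -0.018  0.016] twist -0.012 | q7 -0.18 clk 15.75 pos [ 0.4585 -0.0046  0.0259] yaw 1.8644 w 0.0334
```

I overshot tool x by about 5 mm along the tape, so the TCP sits at tape y ≈ +10.6 mm. I'll compensate for that at placing.

```bash
python3 -m creep '[[0,0,-0.8,0,0],[0,0,-1.6,0,0],[0,0,-1.6,0,0]]' |tail -3
python3 -c "
from h import *
go(.6759,.1327,.12,1.518)"
```

```text
force: [0.8, 0.3, -3.6]
grip_width: 0.0333
finger_force: 61.3
GO [1.15  4.113 0.09 ] twist 2.478 | q7 -0.09 clk 16.12 pos [ 0.4596 -0.0047  0.1242] yaw 1.864 w 0.0333
```

```bash
python3 -m creep '[[0.2,0.8,0,0.6,0],[0.45,1.6,0,1.2,0],[0.7,2.5,0,1.8,0],[0.95,3.4,0,2.4,0],[1.15,4.1,0,2.5,0]]' |tail -1;python3 -m creep '[[0,0,0,0,0],[0,0,0,0,0]]' |tail -1
python3 -c "
from h import *
go(.6759,.1327,.031,1.518)
cv2.imwrite('pics/w5.png',grab_frame('wrist'))"
```

```text
finger_force: 61.0
finger_force: 61.3
GO [0.01  0.058 1.483] twist -0.016 | q7 -0.48 clk 17.0 pos [0.6726 0.1324 0.12  ] yaw 1.5158 w 0.0334
```

View pics/w5.png

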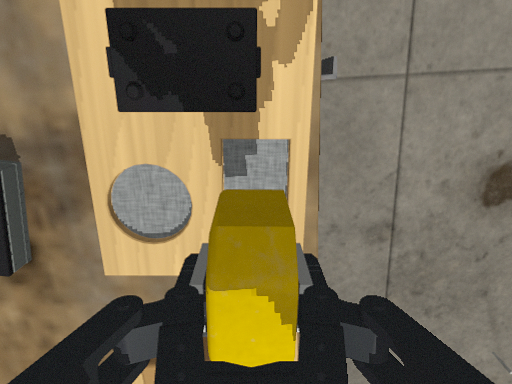

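The tape (col 252) is over the rectangular pocket (cols 223–289), needing 3.5 mm right as computed. I'll lower it.

```bash
python3 -m creep '[[0.01,0.06,0.5,0,0],[0.01,0.06,1.0,0,0],[0.01,0.06,1.35,0,0],[0.01,0.06,1.48,0,0],[0.01,0.06,1.48,0,0]]' | tail -3;python3 -m creep '[[0,0,0,0,0],[0,0,0,0,0.7],[0,0,0,0,0.7],[0,0,0,0,0.7],[0,0,-0.5,0,0.7]]' | tail -3;  python3 - <<'E'
from h import *
go(.6759,.1327,.031,1.518)
go(.432,.28,.20,2.146)
E
```

```text
force: [0.2, -0.2, -2.4]
grip_width: 0.0336
finger_force: 61.4
force: [-0.4, -0.4, 1.1]
grip_width: 0.0593
finger_force: 0.0
GO [-0.005  0.004  0.497] twist -0.015 | q7 -0.5 clk 18.3 pos [0.6758 0.133  0.0608] yaw 1.5159 w 0.0593
GO [ 2.221 -4.199 -2.308] twist -4.512 | q7 -0.5 clk 18.3 pos [0.6758 0.133  0.0608] yaw 1.5159 w 0.0593
```

```bash
python3 -m creep '[[0,0,-1,0,0.7],[0,0,-2,0,1],[0,0,-2.3,0,1]]' |tail -1
python3 look.py tape_measure .004
python3 -m creep '[[0.5,-0.9,0,0,1],[1.0,-1.7,0,0,1],[1.5,-2.5,0,0,1],[2.0,-3.4,0,0,1],[2.2,-4.2,0,0,1]]' |tail -1;python3 -m creep '[[0,0,0,0,1],[0,0,0,0,1]]' |tail -1
python3 look.py wheel 0 pics/w6.png; python3 look.py parts_box 0; python3 look.py lower_box .012; python3 look.py tape_measure .004
python3 -c "
from h import *
go(.432,.28,.2,1.518)"
```

```text
finger_force: 0.0
tape_measure 0.55 [230 140 266 214] fit [ 0.6764  0.1244 -0.0756] 0.951
finger_force: 0.0
finger_force: 0.0
wheel 0.56 [226 145 281 198] fit [0.4337 0.2782 3.1599] 0.921
parts_box 0.76 [242 254 306 334] fit [0.4509 0.128  1.3873] 0.959
lower_box 0.81 [398 172 510 239] fit [0.6364 0.2302 3.0777] 0.976
tape_measure 0.92 [447 253 512 328] fit [0.6781 0.1351 3.0785] 0.907
tape_measure 0.42 [346 159 510 332] fit [0.6424 0.2425 3.0704] 0.244
GO [ 0.021 -0.017  0.003] twist -0.021 | q7 -0.89 clk 20.05 pos [0.433  0.2787 0.2002] yaw 1.5151 w 0.0855
```

View pics/w6.png

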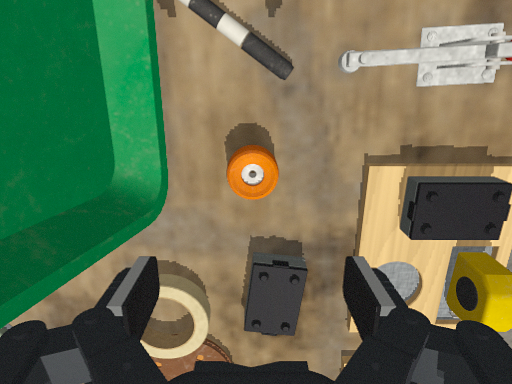

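Wheel is at (252,173), and the green tray rim (165) leaves the left finger clear. The tape stands in its pocket (480,290).

```bash
python3 -m creep '[[0,-0.01,0.9,0,0.9],[0,-0.01,1.8,0,0.9],[0,-0.01,2.6,0,0.9],[0,-0.01,2.95,0,0.9],[0,-0.01,3.02,0,0.9]]' 40| tail -1;  python3 -m creep '[[0,0,0,0,0.9],[0,0,0,0,0],[0,0,0,0,0],[0,0,0,0,0],[0,0,0,0,0]]' |tail -3
python3 -c "
from h import *
go(.4335,.2785,.019,1.518)"
python3 -m creep '[[0,0,0,0,0],[0,0,-0.8,0,0],[0,0,-1.6,0,0],[0,0,-1.6,0,0]]' |tail -3
python3 -c "
from h import *
t=-.055;c,s=np.cos(t),np.sin(t)
go(.6325-.04*c+.04*s,.1645-.04*s-.04*c,.12,1.516)"
```

```text
finger_force: 0.0
force: [-0.8, -1.5, 12.0]
grip_width: 0.0493
finger_force: 39.3
GO [-0.012  0.013  0.022] twist -0.018 | q7 -1.02 clk 21.3 pos [0.4328 0.2793 0.0203] yaw 1.5155 w 0.0493
force: [0.6, -0.1, -2.1]
grip_width: 0.0488
finger_force: 43.8
GO [-2.403  2.748 -0.016] twist -0.006 | q7 -0.96 clk 21.8 pos [0.4337 0.2799 0.1188] yaw 1.5151 w 0.0488
```

```bash
python3 -m creep '[[-0.5,0.6,0,0,0],[-1.0,1.2,0,0,0],[-1.5,1.7,0,0,0],[-2.0,2.3,0,0,0],[-2.4,2.75,0,0,0]]' |tail -1;python3 -m creep '[[0,0,0,0,0],[0,0,0,0,0]]' |tail -1
python3 -c "
from h import *
t=-.055;c,s=np.cos(t),np.sin(t)
go(.6325-.04*c+.04*s,.1645-.04*s-.04*c,.0255,1.516)
cv2.imwrite('pics/w7.png',grab_frame('wrist'))"
```

```text
finger_force: 43.8
finger_force: 43.8
GO [0.006 0.036 1.485] twist -0.0 | q7 -0.56 clk 22.68 pos [0.5883 0.1265 0.1146] yaw 1.516 w 0.0492
```

View pics/w7.png

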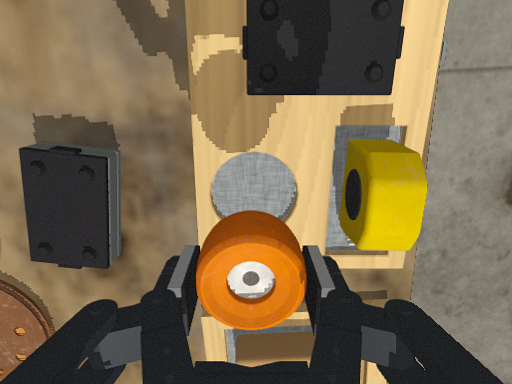

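Wheel is centred between the pads (hub at 250,280), level, with the round pocket (254,187) ahead. I'll lower it.

```bash
python3 -m creep '[[0,0.04,0.5,0,0],[0,0.04,1.0,0,0],[0,0.04,1.35,0,0],[0,0.04,1.48,0,0],[0,0.04,1.48,0,0]]' | tail -3;python3 -m creep '[[0,0,0,0,0],[0,0,0,0,0.8],[0,0,0,0,0.8],[0,0,0,0,0.8],[0,0,-0.5,0,0.8]]' | tail -3; python3 -m creep '[[0,0,-1,0,0.8],[0,0,-1.8,0,1],[0,0,-1.8,0,1]]' | tail -1
python3 look.py wheel .004; python3 look.py fitting_tray 0
python3 - <<'E'
from h import *
go(.4507,.1278,.17,1.39)
E
```

```text
force: [-0.0, -0.1, 0.2]
grip_width: 0.0488
finger_force: 43.8
force: [-0.1, -0.7, 0.6]
grip_width: 0.0682
finger_force: 0.0
finger_force: 0.0
wheel 0.7 [220 152 278 213] fit [0.5919 0.1251 2.0031] 0.925
wheel 0.62 [307 367 334 376] fit [ 0.6606 -0.1381  1.3931] 0.254
fitting_tray 0.76 [191   1 410 241] fit [ 0.6326  0.1647 -0.0569] 0.986
GO [-0.095 -2.334 -0.107] twist 0.9 | q7 -0.54 clk 24.55 pos [0.5909 0.1258 0.1634] yaw 1.5157 w 0.0854
```

```bash
python3 -m creep '[[0,-0.8,-0.1,0.9,1],[-0.05,-1.6,-0.1,0.9,1],[-0.1,-2.33,-0.1,0.9,1],[-0.1,-2.33,-0.1,0.9,1],[-0.1,-2.33,-0.1,0.9,1]]' |tail -1
python3 look.py parts_box 0 pics/w8.png
python3 - <<'E'
from h import *
go(.4507,.1278,.014,1.39)
E
```

```text
finger_force: 0.0
parts_box 0.96 [214 130 285 228] fit [0.4514 0.1267 1.3954] 0.966
GO [-2.000e-03 -2.000e-02  2.598e+00] twist -0.002 | q7 -0.74 clk 25.27 pos [0.452  0.1277 0.1699] yaw 1.3897 w 0.0853
```

View pics/w8.png

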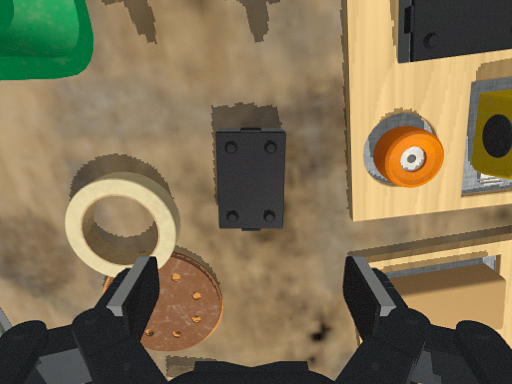

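```bash
python3 - <<'E'
from h import *
C=cam('wrist'); g=grab_frame('wrist')
p=unproj(C,[(231,147),(270,147),(270,216),(232,216)],.0315); print(np.round(p,4),p.mean(0).round(4),np.linalg.norm(p-np.roll(p,1,0),axis=1).round(4))
go(p.mean(0)[0],p.mean(0)[1],.014,1.392)
E
python3 -m creep '[[0,-0.02,0.8,0,0.9],[0,-0.02,1.6,0,0.9],[0,-0.02,2.3,0,0.9],[0,-0.02,2.55,0,0.9],[0,-0.02,2.59,0,0.9]]' 50| tail -1;  python3 -m creep '[[0,0,0,0,0.9],[0,0,0,0,0],[0,0,0,0,0],[0,0,0,0,0],[0,0,0,0,0]]' |tail -3
python3 - <<'E'
from h import *
go(.4510,.1270,.014,1.39)
E
```

```text
[[0.4415 0.1613 0.0315]
 [0.4739 0.1554 0.0315]
 [0.4637 0.093  0.0315]
 [0.4297 0.0992 0.0315]] [0.4522 0.1272 0.0315] [0.0632 0.033  0.0632 0.0345]
GO [-0.007  0.006  2.598] twist -0.017 | q7 -0.74 clk 25.32 pos [0.452  0.1277 0.1699] yaw 1.3896 w 0.0849
finger_force: 0.0
force: [-2.4, -1.2, 15.2]
grip_width: 0.0588
finger_force: 50.6
GO [-0.017  0.003  0.038] twist -0.002 | q7 -0.88 clk 26.57 pos [0.451  0.128  0.0163] yaw 1.3898 w 0.0588
```

```bash
python3 -m creep '[[0,0,0,0,0],[0,0,-0.9,0,0],[0,0,-1.8,-1.3,0],[0,0,-2.3,-2.6,0],[0,0,-2.3,-3.9,0]]' |tail -1; python3 -m creep '[[0,0,0,-1.3,0],[0,0,0,-2.6,0],[0,0,0,-3.9,0],[0,0,0,-5.2,0],[0,0,0,-6.5,0]]' |tail -2
python3 - <<'E'
from h import *
go(.72,.230,.16,3.085)
E
```

```text
finger_force: 57.5
grip_width: 0.0589
finger_force: 57.5
GO [-3.807  2.935 -0.1  ] twist -1.699 | q7 0.45 clk 27.82 pos [0.4504 0.1276 0.1537] yaw 2.8478 w 0.0589
```

```bash
python3 -m creep '[[-0.8,0.6,-0.1,-1.0,0],[-1.6,1.2,-0.1,-1.7,0],[-2.4,1.8,-0.1,-1.7,0],[-3.1,2.4,-0.1,-1.7,0],[-3.8,2.93,-0.1,-1.7,0]]' |tail -1; python3 -m creep '[[0,0,0,0,0],[0,0,0,0,0],[0,0,0,0,0]]' |tail -2
python3 look.py lower_box .012 pics/w9.png
python3 - <<'E'
from h import *
go(.6363,.230,.075,3.085)
E
```

```text
finger_force: 57.5
grip_width: 0.0589
finger_force: 57.5
lower_box 0.62 [201  11 290 145] fit [0.6362 0.2291 3.0856] 0.968
GO [ 1.39  -0.053  1.41 ] twist -0.04 | q7 0.79 clk 28.93 pos [0.7197 0.228  0.1596] yaw 3.0794 w 0.0588
```

View pics/w9.png

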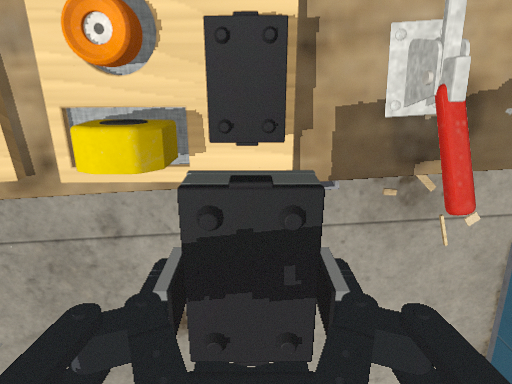

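```bash
python3 - <<'E'
from h import *
C=cam('wrist'); s=status.observe()
a=unproj(C,[(221,35),(270,34),(269,127),(223,127)],.0435); b=unproj(C,[(210,217),(292,217),(288,342),(215,342)],s['position'][2]+.0152)
for p in (a,b): print(p.mean(0).round(4),np.linalg.norm(p-np.roll(p,1,0),axis=1).round(4),'yaw',np.round(np.arctan2(*( (p[0]+p[1]-p[2]-p[3])[[1,0]])),4))
d=(a-b).mean(0); print('delta',d.round(4),'TCP',s['position'].round(4))
t=s['position']+d; go(t[0],t[1],.075,3.085)
E
```

```text
[0.6372 0.2293 0.0435] [0.0636 0.0342 0.0642 0.035 ] yaw 3.0799
[0.7187 0.2279 0.1748] [0.0621 0.0325 0.0622 0.0335] yaw 3.0829
delta [-0.0814  0.0014 -0.1313] TCP [0.7197 0.228  0.1596]
GO [ 1.357 -0.061  1.41 ] twist -0.04 | q7 0.79 clk 28.93 pos [0.7197 0.228  0.1596] yaw 3.0794 w 0.0588
```

```bash
python3 -m creep '[[0.5,-0.06,0,-0.04,0],[1.0,-0.06,0,-0.04,0],[1.38,-0.06,0.5,-0.04,0],[1.38,-0.06,1.1,-0.04,0],[1.38,-0.06,1.4,-0.04,0]]' |tail -1; python3 -m creep '[[0,0,0,0,0],[0,0,0,0,0]]' |tail -3
python3 - <<'E'
from h import *
go(.637,.2294,.0575,3.083)
g=grab_frame('side')[170:225,365:440]; cv2.imwrite('pics/s1.png',cv2.resize(g,None,fx=8,fy=8,interpolation=cv2.INTER_CUBIC))
E
```

```text
finger_force: 57.4
force: [0.0, -0.8, -1.1]
grip_width: 0.0585
finger_force: 57.4
GO [ 0.012 -0.019  0.311] twist 0.013 | q7 0.64 clk 29.8 pos [0.6377 0.2305 0.0761] yaw 3.0848 w 0.0585
```

```bash
python3 -m creep '[[0.01,-0.02,0.1,0,0],[0.01,-0.02,0.18,0,0],[0.01,-0.02,0.25,0,0],[0.01,-0.02,0.29,0,0],[0.01,-0.02,0.31,0,0]]' |tail -3; python3 -m creep '[[0,0,0,0,0]]' |tail -3
python3 - <<'E'
from h import *
go(.637,.2294,.0565,3.083)
E
```

```text
force: [-5.9, -4.3, 14.0]
grip_width: 0.059
finger_force: 59.2
force: [-1.2, -0.6, 1.1]
grip_width: 0.0587
finger_force: 57.9
GO [-0.009  0.006 -0.   ] twist 0.016 | q7 0.63 clk 30.6 pos [0.6364 0.2291 0.0565] yaw 3.0852 w 0.0587
```

It slid in at the expected seated height (0.0565 against 0.0563). I'll release and inspect.

```bash
python3 -m creep '[[0,0,0,0,0.8],[0,0,0,0,0.8],[0,0,0,0,0.8],[0,0,-0.5,0,0.8],[0,0,-1.2,0,0.8]]' |tail -3; python3 -m creep '[[-0.5,0,-1,0,0.8],[-1,0,-1.7,0,0.8],[-1,0,-1.7,0,0.8],[-1,0,-1.7,0,0.8]]' |tail -1
for o in "parts_box .04" "wheel .004" "tape_measure .004"; do python3 look.py $o; done; python3 - <<'E'
from h import *
cv2.imwrite('pics/w10.png',np.hstack([grab_frame('wrist')[:,100:400],cv2.resize(grab_frame('side')[150:320,240:440],None,fx=2.2,fy=2.2,interpolation=cv2.INTER_CUBIC)[:384][:372] if 0 else cv2.resize(grab_frame('side')[150:320,240:440],(450,384),interpolation=cv2.INTER_CUBIC)]))
E
```

```text
force: [0.2, 0.5, -0.3]
grip_width: 0.068
finger_force: 0.0
finger_force: 0.0
parts_box 0.78 [214  55 285 161] fit [0.6374 0.2286 3.088 ] 0.96
wheel 0.73 [110  35 170  94] fit [0.5925 0.1243 0.5304] 0.918
tape_measure 0.75 [114 137 194 178] fit [0.6766 0.1358 3.1176] 0.945
tape_measure 0.63 [  0  50  38 164] fit [ 0.6446 -0.0284  1.5482] 0.765
```

View pics/w10.png

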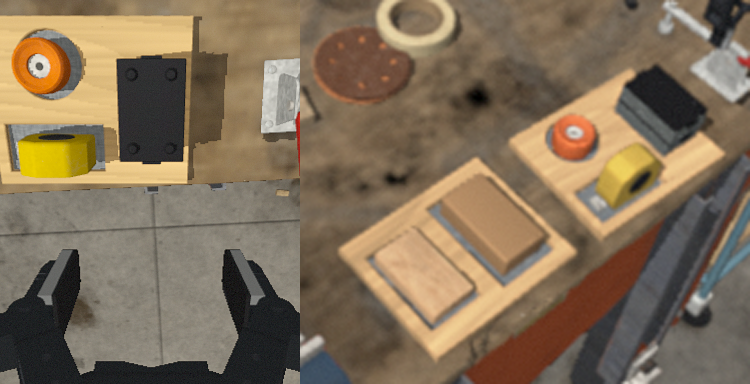

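All five things are seated: the parts box is squarely stacked (660,100 in the side part), and the wheel, tape, cork and wood are in their pockets.

```bash
python3 -c "
from workcell import bot
print(bot.job_done())"
```

```text
the job is handed in; nothing more can be done
None
```

Both kits are made up and the job is handed in at about 32 s on the robot's clock: wheel, tape measure, cork and wood are in their pockets, the parts box is seated on the lidded box, and the spring clamp was left alone; no verdict came back.

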